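# Fill the dishwasher-tablet jar from a chute

### The arm

A 6-joint arm with a two-finger parallel gripper is mounted at the origin on the work surface. World frame = base frame: x ahead of the robot, y to its left, z up, the work surface at z = 0. Lengths are in m, angles in rad, forces in N, time in s.
With the tool pointing down it reaches from about 0.25 to 0.775 m from the base axis. Payload 4 kg.
Tool frame: the origin (TCP) lies between the finger pads; the fingertips stand 25 mm ahead of it and the grasp point (between the pads) lies 6 mm ahead of it (robot.tip_reach is the z of the fingertips in the tool frame, in m); z points along the fingers, y is the line along which they close (so a half turn about z gives the same grasp; the last joint's range is limited). The gripper opens to 94 mm and grips with 3 to 60 N. Pads are 16 mm wide; open, the fingers measure 119 mm over their backs; the gripper's body (75 mm by 177 mm) begins 78 mm behind the grasp point.
Start: joints at [1.01, 0.087, 1.371, -0, 1.684, -0.103], TCP at [0.243, 0.493, 0.231] pointing down, gripper open.
Joint ranges: [-3.1, 3.1], [-0.76, 2.03], [0.27, 2.55], [-1.08, 4.22], [0.17, 2.65], [-2.57, 2.57]. Speed limits (rad/s): [2.79, 2.79, 3.14, 3.14, 3.14, 3.14].

### API

Orientations are given as [roll, pitch, yaw] about the fixed x, y, z axes, in that order (R = Rz(yaw) Ry(pitch) Rx(roll)).
In Python, from bench import robot gives the robot as it stands. The module is installed in compiled form; this text tells all that it offers.
- The arm moves only by the shell command python3 -m handwheel 'ROWS'. ROWS is JSON, a list of rows, each a list of 3 entries, a list of its own where there are three numbers: the turn, a rotation vector about the world's x, y, z in units of 90 degrees (1.0 is 90 degrees), then the shift along the world's x, y, z in units of 0.05 m (1.0 is 0.05 m), then the closure, from 0 (fully open) to 1 (shut). A call has 1 to 5 rows; each row shifts and turns the commanded pose from where the row before left it; what a row does not reach is not made up. A row lasts 1/10 s, in which the tool goes at most 50 mm and 8.59 degrees, less where a joint would pass 70% of its speed; a pose out of reach is approached as far as the arm can. A call with a number of a shift or a turn outside -1 to 1 is refused whole. A call with a gripper value outside its range is refused whole. The fingers move at their own pace and stop on an object; the grip force is fixed at half the most. Time passes only in rows, so rows that do not move let the fingers close. It gives the time, the measured TCP pose, the force, the opening and the grip force at its end, in the units of the state.
- robot.get_obs(): the state, without advancing time (a new reading comes with each control period).
- robot.snapshot(name): name is "scene" or "top" or "wrist"; returns (picture, depth): 384x512x3 uint8, red, green, blue; 384x512 float32, m along the optical axis (not along the pixel's ray), 0 where there is no reading.
- robot.calibration(name): a dict with "mtx" (3x3 intrinsics, pixels), "extrinsics" (4x4, takes a point from camera to world coordinates); the wrist camera has in their place "hand_eye" (4x4, takes a point from camera to tool coordinates, whose origin is the TCP and whose axes are the flange's). Camera axes: x right, y down, z forward; pixel columns grow to the right and rows downward; lengths in m; the calibration is good to about 2 mm. The wrist camera is an equidistant fisheye: a pixel r from the principal point sees the ray r / f radians off the axis. A picture is of the moment at which its call begins: read the wrist's pose just before it. calibration takes no time and is no camera call.
- robot.close_job(): hands the job in; it is judged then, once.
Trained networks look in the newest picture that a camera, given by its name, has taken for a name from the list of things; names that differ only in an ending like _2 or _b are one class to them, and where a whole thing is asked for, a point or a joint stands for the part that bears it (a point fixed in the world has none). Each returns a list of dicts, best first, with "p" (0 to 1); they miss things now and then, are a little off and sometimes report something else, mostly with a low value. They report only what shows in the picture. A call takes as long as a camera call.
- robot.boxes_of(query, camera): "bbox" ([left, top, right, bottom] in pixels, round what is visible of it).
The state is a dict: "time": time; "joint_positions": joint angles; "qvel": joint speeds; "joint_torque": joint torques, N m; "tool_pos": TCP position; "ee_rot": TCP orientation; "wrist_force": force on the tool from outside, world axes, zero at the start; "wrist_torque": the same for the moment, N m; "width": finger opening in m; "finger_force": force on a finger pad.
Only numpy, scipy, OpenCV 4.12 (cv2) and the standard library are available. Lean on these libraries where they do the work, as an engineer would, in place of code of your own. Each camera call takes 0.05 s, during which the arm holds its last target. There are 200 camera calls.

### The job

Lift the loaded chute by its red bar, rest its open nose lightly on the rim of the white jar's copper collar, and tip it, keeping it resting there, until all three tablets have slid into the jar. Then lay the empty chute back on its mat, flat and along it, and let go. Never press on the jar with more than 15 N, touch neither the tablets nor the jar with the gripper, and leave everything else where it stands.

Things in the scene. Friction and masses are not known exactly. Their poses are not given: they have to be found in the camera images.
- chute: Loaded chute: straight open-topped aluminium channel 180 long (x), 34 wide (y); floor 3 thick, flat underneath; side walls 3 thick, 25 high; inner width 28. Closed at the rear (-x), open at the nose (+x). 130 to 190 g, balanced near mid-length. A red cross-bar handle bridges its middle. Origin: centre of the underside; x along the channel to the nose, z up.
- chute_bar (a point): Centre of the red handle bar: 14 thick along the chute's x, 44 long along its y, 26 tall (36 to 62 above the chute's underside). Grasp from above across the 14 mm, fingers closing along the chute's x, at 60 N or more so that it does not turn in the fingers. The tablets lie 19 mm below the bar. Axes as the chute's.
- chute_lip (a point): Middle of the lower edge of the chute's open nose, at +90 along its x, on the underside. When it rests on the rim with the bar firmly held, lowering the hand 1 mm adds very roughly 4 N. Axes as the chute's.
- jar: White ceramic jar, fixed: 116 in diameter to 78 high, then a neck of 78 diameter to 105 high; inside, floor at 5, radius 54. A copper telescopic collar (68 outer, 60 inner diameter) in the neck is the only opening. It is pulled out by an unreported amount: its level rim is 115 to 145 above the jar's foot, to be found by touch or sight; it stays put under light force. Origin: centre of underside.
- jar_axis (a point): Point on the jar's vertical axis at the top of the ceramic neck, 105 above the jar's foot; the collar's rim is centred 10 to 40 above this point.
- mat: Thin grey-blue rubber mat fixed on the worktop, 230 (x) by 90 (y), 3 thick; the chute stands on it at the start and goes back on it. Origin: centre of its underside, x along its length.
- tablet1: Dishwasher tablet, a rigid block 32 x 24 x 14, white with a blue layer and red dot, 16 g; lies flat in the chute, single file, long side along the channel (rearmost of three). On the chute's smooth metal it starts to slide at a slope between about 18 and 27 degrees, differing from day to day. Origin: centre of its underside.
- tablet2: Dishwasher tablet, a rigid block 32 x 24 x 14, white with a blue layer and red dot, 16 g; lies flat in the chute, single file, long side along the channel (middle of three). On the chute's smooth metal it starts to slide at a slope between about 18 and 27 degrees, differing from day to day. Origin: centre of its underside.
- tablet3: Dishwasher tablet, a rigid block 32 x 24 x 14, white with a blue layer and red dot, 16 g; lies flat in the chute, single file, long side along the channel (foremost of three). On the chute's smooth metal it starts to slide at a slope between about 18 and 27 degrees, differing from day to day. Origin: centre of its underside.
- jar_lid: Wooden jar lid with a knob, 80 across, 26 high, lying on the worktop beside the jar. A bystander. Origin: centre of its underside (spoon: its middle).
- teaspoon: Steel teaspoon 130 long, lying by the jar. A bystander. Origin: centre of its underside (spoon: its middle).
- salt: White salt shaker, 44 across, 75 high. A bystander. Origin: centre of its underside (spoon: its middle).
- pepper: Black pepper shaker, 44 across, 75 high. A bystander. Origin: centre of its underside (spoon: its middle).
- mug: Blue mug, 80 across, 92 high. A bystander. Origin: centre of its underside (spoon: its middle).
- soap: Green soap bottle, 64 across, 160 high. A bystander. Origin: centre of its underside (spoon: its middle).
- eggcup: Yellow egg cup, 48 across, 55 high. A bystander. Origin: centre of its underside (spoon: its middle).

How it is judged:
By the outcome, as a careful person would: the job done as asked, in the order asked, and still so for the second after the job is handed in, with the robot touching nothing.
It also fails if it takes over 72 s, if anything falls off the work surface, if the arm or the gripper's body presses on something with over 40 N, if the wrist force passes 120 N, or if a joint passes its speed limit or range.

## Working session

There is one attempt and no reset: what is moved stays moved. The work goes in short steps, Python scripts to look and compute and a shell command to move; the robot and the scene stay as the last step left them, time stands still between calls to the robot, and variables do not carry over. Pictures are saved under pics/ and viewed, at most 10 in all, crops included, and the job is handed in when it is done.

```bash
mkdir -p pics; cat > h.py <<'E'
import numpy as np, cv2
from bench import robot
def cloud(cam):
    im,d=robot.snapshot(cam); c=robot.calibration(cam); K=np.array(c["mtx"]); T=np.array(c["extrinsics"])
    v,u=np.mgrid[:384,:512]
    P=np.stack([(u-K[0,2])/K[0,0]*d,(v-K[1,2])/K[1,1]*d,d],-1)@T[:3,:3].T+T[:3,3]
    P[d==0]=np.nan
    return im,P
def save(im,n): cv2.imwrite(f"pics/{n}.png",im[...,::-1])
E
python3 - <<'E'
from h import *
a,P=cloud("top"); b,Q=cloud("scene")
save(np.vstack([a[::1],b])[:, :],"s1")
cv2.imwrite("pics/both.png",cv2.resize(np.hstack([a,b]),(800,300))[...,::-1])
np.savez("c.npz",a=a,P=P,b=b,Q=Q)
for n in ["chute","chute_bar","jar","mat","tablet1"]:
  for cam in ["top","scene"]:
    r=robot.boxes_of(n,cam)[:3]; print(n,cam,[(np.round(x["bbox"]).tolist(),round(x["p"],2)) for x in r])
print(robot.get_obs())
E
```

```text
chute top [([178.0, 183.0, 210.0, 245.0], 0.81)]
chute scene [([313.0, 182.0, 341.0, 228.0], 0.96)]
chute_bar top [([181.0, 180.0, 211.0, 245.0], 0.63)]
chute_bar scene [([310.0, 188.0, 343.0, 232.0], 0.55)]
jar top [([295.0, 168.0, 337.0, 211.0], 0.91)]
jar scene [([190.0, 174.0, 234.0, 229.0], 0.72)]
mat top [([172.0, 170.0, 226.0, 257.0], 0.89)]
mat scene [([298.0, 178.0, 345.0, 241.0], 0.8), ([191.0, 175.0, 232.0, 230.0], 0.64)]
tablet1 top [([269.0, 112.0, 286.0, 133.0], 0.55), ([201.0, 189.0, 209.0, 197.0], 0.52), ([189.0, 216.0, 198.0, 223.0], 0.44)]
tablet1 scene [([317.0, 205.0, 330.0, 216.0], 0.64), ([314.0, 213.0, 324.0, 226.0], 0.56)]
{'time': 0.6, 'joint_positions': array([ 1.00988130e+00,  8.71692917e-02,  1.37070450e+00, -9.23664013e-06,
        1.68355715e+00, -1.03075966e-01]), 'qvel': array([-0.00075742, -0.00121953, -0.00149534, -0.00092396, -0.00026354,
        0.00076864]), 'joint_torque': array([-5.15417469e-04, -3.39780521e+01, -3.02417207e+01,  7.16837542e-02,
        2.38126272e-02,  4.88251828e-06]), 'tool_pos': array([0.24311464, 0.49337971, 0.2305204 ]), 'ee_rot': array([3.14143274e+00, 2.57685685e-05, 2.68375255e+00]), 'wrist_force': array([-0.16443554, -0.75460646, -0.65175936]), 'wrist_torque': array([0.0056381 , 0.03222653, 0.02804794]), 'finger_force': 0.0, 'width': 0.0939900169190731}
```

View pics/both.png

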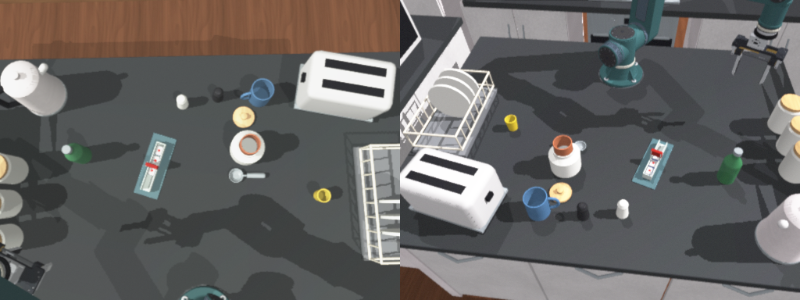

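Top camera: x is up and y is left in the picture. The chute is at about (195,214) px on its mat and the jar at (316,190). Next I measure them.

```bash
python3 - <<'E'
from h import *
z=np.load("c.npz"); a,P,b,Q=[z[k] for k in "aPbQ"]
cv2.imwrite("pics/crop.png",cv2.resize(np.hstack([a[160:270,160:350]]),(760,440),interpolation=cv2.INTER_CUBIC)[...,::-1])
for nm,im,C,(l,t,r,bt),(jl,jt,jr,jb) in [("top",a,P,(165,163,233,263),(285,150,345,220)),("scene",b,Q,(290,170,355,250),(180,165,240,235))]:
    S=C[t:bt,l:r].reshape(-1,3); c=im[t:bt,l:r].reshape(-1,3).astype(int)
    hsv=cv2.cvtColor(im,cv2.COLOR_RGB2HSV)[t:bt,l:r].reshape(-1,3)
    red=(c[:,0]>120)&(c[:,1]<70)&(S[:,2]>.045); 
    mat=(hsv[:,0]>80)&(hsv[:,0]<110)&(hsv[:,1]>60)&(c.sum(1)>150)&(abs(S[:,2])<.015)
    hi=(S[:,2]>.012)&(S[:,2]<.09)
    print(nm,"bar",red.sum(),np.nanmedian(S[red],0).round(4),np.nanmax(S[red],0).round(4),np.nanmin(S[red],0).round(4))
    for n,m in(("mat",mat),("chute",hi)):
        q=S[m][:,:2].astype(np.float32); rc=cv2.minAreaRect(q); bx=cv2.boxPoints(rc)
        e=max([bx[1]-bx[0],bx[2]-bx[1]],key=np.linalg.norm)
        print(n,m.sum(),"med z",np.median(S[m][:,2]).round(4),np.round(rc[0],4),np.round(rc[1],4),"yaw",np.degrees(np.arctan2(e[1],e[0])).round(1))
    S=C[jt:jb,jl:jr].reshape(-1,3); hsv=cv2.cvtColor(im,cv2.COLOR_RGB2HSV)[jt:jb,jl:jr].reshape(-1,3)
    cop=(hsv[:,0]<15)&(hsv[:,1]>90)&(S[:,2]>.09)
    print("copper",cop.sum(),"z pct",np.percentile(S[cop][:,2],[50,80,90,97,100]).round(4))
    zr=np.percentile(S[cop][:,2],90); m=cop&(abs(S[:,2]-zr)<.006)
    print("rim rect",np.round(cv2.minEnclosingCircle(S[m][:,:2].astype(np.float32)),4) if 0 else cv2.minEnclosingCircle(S[m][:,:2].astype(np.float32)))
    w=(S[:,2]>.06)&(S[:,2]<.115)&~cop; print("jar body",cv2.minEnclosingCircle(S[w][:,:2].astype(np.float32)), np.nanmin(S[:,2]))
E
```

```text
top bar 22 [0.5219 0.1655 0.0627] [0.5279 0.186  0.0669] [0.5118 0.1507 0.0518]
mat 529 med z 0.0016 [0.5276 0.1663] [0.086 0.225] yaw -18.8
chute 604 med z 0.0216 [0.5211 0.1718] [0.0444 0.18  ] yaw -16.0
copper 214 z pct [0.1363 0.14   0.1411 0.1428 0.145 ]
rim rect ((0.577245831489563, -0.16391712427139282), 0.03416796028614044)
jar body ((0.5773217678070068, -0.16362251341342926), 0.05825679004192352) -0.011063087316541154
scene bar 45 [0.5277 0.1723 0.063 ] [0.5379 0.1897 0.068 ] [0.517  0.1548 0.0473]
mat 1078 med z 0.0015 [0.5281 0.1679] [0.0918 0.236 ] yaw -18.0
chute 521 med z 0.0227 [0.5255 0.173 ] [0.0435 0.1825] yaw -22.1
copper 478 z pct [0.1237 0.1362 0.1385 0.14   0.1418]
rim rect ((0.5828455090522766, -0.16212956607341766), 0.03584307059645653)
jar body ((0.5839658379554749, -0.16254307329654694), 0.05890704318881035) -0.008879856308666945
```

View pics/crop.png

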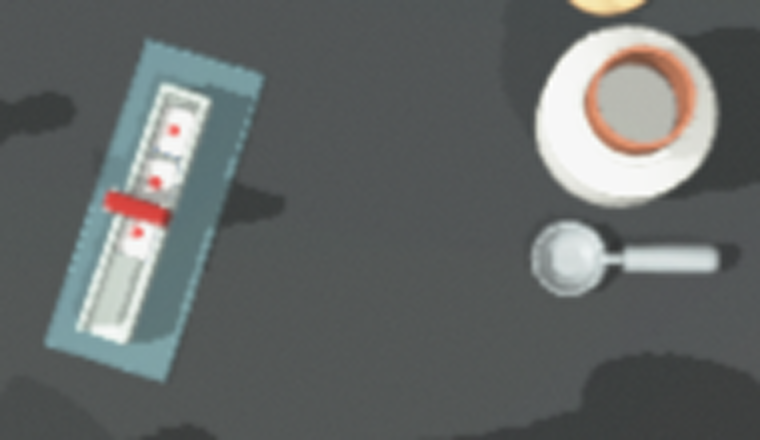

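The crop shows the red bar at (138,207) and three tablets from (135,235) up to (175,130). The empty floor lies toward the bottom end. The open end isn't clear yet, so I'll check it with the wrist camera above the chute.

```bash
python3 -m handwheel '[[[0,0,-0.05],[0.3,-0.35,0],0],[[0,0,-0.09],[0.55,-0.65,0],0],[[0,0,-0.09],[0.55,-0.65,0],0],[[0,0,-0.09],[0.55,-0.65,0],0],[[0,0,-0.09],[0.55,-0.65,0],0]]'
python3 -m handwheel '[[[0,0,-0.09],[0.55,-0.65,0],0],[[0,0,-0.09],[0.55,-0.65,0],0],[[0,0,-0.09],[0.55,-0.65,0],0],[[0,0,-0.09],[0.55,-0.65,0],0],[[0,0,-0.09],[0.55,-0.6,0],0]]'
python3 -m handwheel '[[[0,0,-0.05],[0.3,-0.3,0],0],[[0,0,0],[0,0,0],0],[[0,0,0],[0,0,0],0]]'
python3 - <<'E'
from h import *
o=robot.get_obs(); print(o["tool_pos"],o["ee_rot"],o["joint_positions"])
im,d=robot.snapshot("wrist"); save(im,"w1"); np.savez("w1.npz",im=im,d=d,p=o["tool_pos"],r=o["ee_rot"])
c=robot.calibration("wrist"); print(c)
print([(n,robot.boxes_of(n,"wrist")[:3]) for n in ["chute_bar","tablet1"]])
E
```

```text
time: 1.1
tool_pos: [0.3689, 0.3446, 0.2307]
ee_rot: [3.141, -0.0, 2.035]
wrist_force: [-0.3, -0.1, -0.2]
width: 0.0939
finger_force: 0.0
time: 1.6
tool_pos: [0.5066, 0.1842, 0.2308]
ee_rot: [3.141, -0.0, 1.327]
wrist_force: [-0.2, 0.7, -0.1]
width: 0.0941
finger_force: 0.0
time: 1.9
tool_pos: [0.5204, 0.1709, 0.2304]
ee_rot: [-3.141, -0.0, 1.255]
wrist_force: [0.1, 0.2, -0.2]
width: 0.0942
finger_force: 0.0
[0.52042879 0.17091198 0.23035217] [-3.14073606e+00 -2.66123802e-04  1.25490996e+00] [2.13401785e-01 8.26834260e-02 1.37585814e+00 6.66457889e-04
 1.68365607e+00 5.29362890e-01]
{'mtx': array([[297.31863964,   0.        , 260.16270701],
       [  0.        , 297.31863964, 187.46255677],
       [  0.        ,   0.        ,   1.        ]]), 'hand_eye': array([[ 8.47279551e-04, -9.64753753e-01, -2.63152956e-01,
         7.61376023e-02],
       [ 9.99999591e-01,  9.00601703e-04, -8.20042800e-05,
         4.06581569e-04],
       [ 3.16109937e-04, -2.63152779e-01,  9.64754122e-01,
        -1.54741939e-01],
       [ 0.00000000e+00,  0.00000000e+00,  0.00000000e+00,
         1.00000000e+00]])}
[('chute_bar', [{'bbox': [188.5, 151.5, 335.0, 194.4], 'p': 0.7}]), ('tablet1', [{'bbox': [241.9, 157.2, 258.0, 176.2], 'p': 0.82}, {'bbox': [297.4, 161.3, 323.4, 177.2], 'p': 0.58}, {'bbox': [421.2, 171.8, 463.4, 211.4], 'p': 0.54}])]
```

View pics/w1.png

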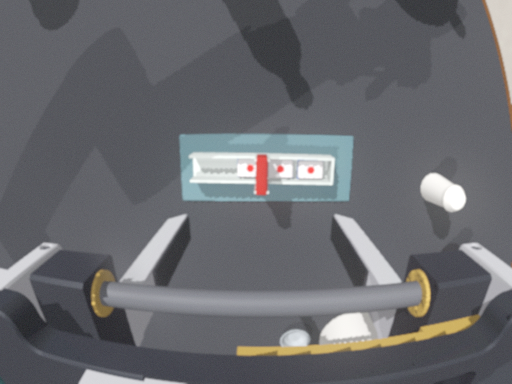

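```bash
python3 - <<'E'
from h import *
z=np.load("w1.npz"); im,d=z["im"],z["d"]
cv2.imwrite("pics/w1c.png",cv2.resize(im[130:206,175:360],(800,330),interpolation=cv2.INTER_CUBIC)[...,::-1])
from scipy.spatial.transform import Rotation as Ro
c=robot.calibration("wrist"); K=c["mtx"]; H=c["hand_eye"]
v,u=np.mgrid[:384,:512]; x=u-K[0,2]; y=v-K[1,2]; r=np.hypot(x,y)+1e-9; th=r/K[0,0]
k=np.tan(th)/r*d
C=np.stack([x*k,y*k,d],-1)@H[:3,:3].T+H[:3,3]
W=C@Ro.from_euler("xyz",z["r"]).as_matrix().T+z["p"]
S=W[125:210,170:365].reshape(-1,3); cc=im[125:210,170:365].reshape(-1,3).astype(int)
red=(cc[:,0]>130)&(cc[:,1]<70)&(S[:,2]>.045)
bx=cv2.minAreaRect(S[red][:,:2].astype(np.float32)); print("bar",bx,np.median(S[red],0))
hi=(S[:,2]>.022)&(S[:,2]<.035); q=S[hi]; rc=cv2.minAreaRect(q[:,:2].astype(np.float32)); print("chute walls",rc)
hsv=cv2.cvtColor(im,cv2.COLOR_RGB2HSV)[125:210,170:365].reshape(-1,3)
m=(hsv[:,0]>80)&(hsv[:,0]<110)&(hsv[:,1]>60)&(abs(S[:,2])<.012); print("mat",cv2.minAreaRect(S[m][:,:2].astype(np.float32)))
# depth profile along chute centre
t=np.radians(-18.0); ax=np.array([np.cos(t),np.sin(t)]); n=np.array([-ax[1],ax[0]])
o=np.median(S[red],0)[:2]; s=(S[:,:2]-o)@ax; w=(S[:,:2]-o)@n
for a0 in np.arange(-.105,.11,.006):
    g=(abs(s-a0)<.003)&(abs(w)<.010); print(round(a0,3),np.percentile(S[g][:,2],[10,50,90]).round(3) if g.any() else None)
E
```

```text
bar ((0.0, 0.0), (0.0, 0.0), 0.0) [nan nan nan]
chute walls ((0.522783100605011, 0.17341171205043793), (0.037552349269390106, 0.1810445338487625), 70.77605438232422)
mat ((0.527404248714447, 0.16744104027748108), (0.08826962113380432, 0.2291581630706787), 71.66820526123047)
-0.105 None
-0.099 None
-0.093 None
-0.087 None
-0.081 None
-0.075 None
-0.069 None
-0.063 None
-0.057 None
-0.051 None
-0.045 None
-0.039 None
-0.033 None
-0.027 None
-0.021 None
-0.015 None
-0.009 None
-0.003 None
0.003 None
0.009 None
0.015 None
0.021 None
0.027 None
0.033 None
0.039 None
0.045 None
0.051 None
0.057 None
0.063 None
0.069 None
0.075 None
0.081 None
0.087 None
0.093 None
0.099 None
0.105 None
  return _methods._mean(a, axis=axis, dtype=dtype,
  ret = um.true_divide(
```

View pics/w1c.png

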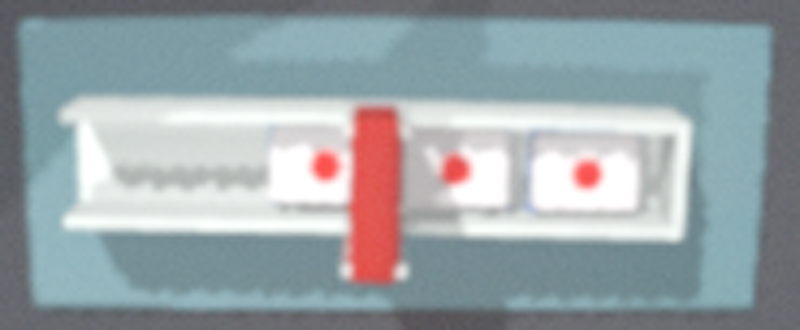

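The zoom shows a cross-wall at the right end (685,180). The left end (75,165) is open, so the nose points at azimuth about 161°, toward the robot. The chute centre is about (0.523, 0.172). Now I descend and grip.

```bash
python3 -m handwheel '[[[0,0,-0.01],[0.05,0.03,-0.3],0],[[0,0,0],[0,0,-0.6],0],[[0,0,0],[0,0,-0.7],0],[[0,0,0],[0,0,-0.7],0],[[0,0,0],[0,0,-0.6],0]]'
python3 -m handwheel '[[[0,0,0],[0,0,-0.3],0],[[0,0,0],[0,0,-0.2],0],[[0,0,0],[0,0,0],0],[[0,0,0],[0,0,0],0.4],[[0,0,0],[0,0,0],0.7]]'
python3 -m handwheel '[[[0,0,0],[0,0,0],0.8],[[0,0,0],[0,0,0],1],[[0,0,0],[0,0,0],1],[[0,0,0],[0,0,0],1],[[0,0,0],[0,0,0],1]]'
python3 -m handwheel '[[[0,0,0],[0,0,0],1],[[0,0,0],[0,0,0],1],[[0,0,0],[0,0,0],1],[[0,0,0],[0,0,0],1],[[0,0,0],[0,0,0],1]]'
```

```text
time: 2.55
tool_pos: [0.5215, 0.173, 0.0825]
ee_rot: [-3.14, 0.001, 1.24]
wrist_force: [0.8, -0.5, -0.4]
width: 0.0939
finger_force: 0.0
time: 3.05
tool_pos: [0.5244, 0.1727, 0.0624]
ee_rot: [3.138, -0.002, 1.239]
wrist_force: [0.5, 0.1, 0.6]
width: 0.0814
finger_force: 0.0
time: 3.55
tool_pos: [0.5231, 0.1724, 0.0605]
ee_rot: [3.141, 0.0, 1.239]
wrist_force: [-0.3, 0.3, 0.8]
width: 0.0412
finger_force: 0.0
time: 4.05
tool_pos: [0.5229, 0.1724, 0.0605]
ee_rot: [-3.141, 0.0, 1.239]
wrist_force: [-0.6, -0.3, -0.4]
width: 0.0136
finger_force: 30.0
```

```bash
python3 -m handwheel '[[[0,0,0],[0,0,0.1],1],[[0,0,0],[0,0,0.2],1],[[0,0,0],[0,0,0.3],1],[[0,0,0],[0,0,0.4],1],[[0,0,0],[0,0,0.4],1]]'
python3 -m handwheel '[[[0,0,0],[0,0,0.4],1],[[0,0,0],[0,0,0.4],1],[[0,0,0],[0,0,0.4],1],[[0,0,0],[0,0,0.4],1],[[0,0,0],[0,0,0.4],1]]'
python3 -m handwheel '[[[0,0,0],[0,0,0.3],1],[[0,0,0],[0,0,0.1],1],[[0,0,0],[0,0,0],1],[[0,0,0],[0,0,0],1],[[0,0,0],[0,0,0],1]]'
python3 - <<'E'
from h import *
o=robot.get_obs();print(o["tool_pos"],o["ee_rot"],o["wrist_force"],o["wrist_torque"],o["width"])
im,d=robot.snapshot("wrist"); save(im,"w2"); save(im[100:330,120:400],"w2c")
E
```

```text
time: 4.55
tool_pos: [0.5233, 0.1724, 0.1324]
ee_rot: [3.141, -0.001, 1.239]
wrist_force: [0.8, -0.1, -2.6]
width: 0.0134
finger_force: 30.0
time: 5.05
tool_pos: [0.5231, 0.1724, 0.2329]
ee_rot: [3.14, -0.001, 1.239]
wrist_force: [0.7, 0.4, -1.6]
width: 0.0136
finger_force: 30.0
time: 5.55
tool_pos: [0.5225, 0.1722, 0.249]
ee_rot: [-3.139, 0.001, 1.239]
wrist_force: [0.5, 1.1, -1.6]
width: 0.0139
finger_force: 30.0
[0.5225429  0.17223076 0.24898678] [-3.13931121e+00  1.49596234e-03  1.23863216e+00] [ 0.51113551  1.09358169 -1.60713567] [-0.09898004  0.12853452  0.01515422] 0.01390643738785376
```

View pics/w2.png

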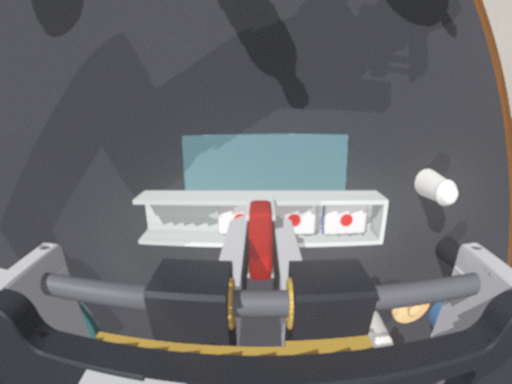

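The wrist view shows the chute held level (far wall edge at row ~192 from column 140 to 385), with the tablets in place. Next: the transit, turning +109°.

```bash
python3 -m handwheel '[[[0,0,0.03],[0.03,-0.1,0],1],[[0,0,0.06],[0.06,-0.2,0],1],[[0,0,0.07],[0.07,-0.27,0],1],[[0,0,0.07],[0.07,-0.27,0],1],[[0,0,0.07],[0.07,-0.27,0],1]]'
python3 -m handwheel '[[[0,0,0.07],[0.07,-0.27,0],1],[[0,0,0.07],[0.07,-0.27,0],1],[[0,0,0.07],[0.07,-0.27,0],1],[[0,0,0.07],[0.07,-0.27,0],1],[[0,0,0.07],[0.07,-0.27,0],1]]'
python3 -m handwheel '[[[0,0,0.07],[0.07,-0.27,0],1],[[0,0,0.07],[0.07,-0.27,0],1],[[0,0,0.07],[0.07,-0.27,0],1],[[0,0,0.07],[0.07,-0.27,0],1],[[0,0,0.07],[0.07,-0.27,0],1]]'
python3 -m handwheel '[[[0,0,0.07],[0.07,-0.25,0],1],[[0,0,0.07],[0.05,-0.2,0],1],[[0,0,0.06],[0.02,-0.1,0],1],[[0,0,0.01],[0,0,0],1],[[0,0,0],[0,0,0],1]]'
python3 - <<'E'
from h import *
o=robot.get_obs();print(o["tool_pos"],o["ee_rot"],o["joint_positions"],o["wrist_force"],o["wrist_torque"])
E
```

```text
time: 6.1
tool_pos: [0.5379, 0.1164, 0.2495]
ee_rot: [-3.14, -0.0, 1.715]
wrist_force: [-0.3, 0.1, -2.3]
width: 0.0139
finger_force: 30.0
time: 6.6
tool_pos: [0.5554, 0.0488, 0.2495]
ee_rot: [-3.14, -0.001, 2.264]
wrist_force: [-0.6, 0.3, -2.5]
width: 0.0136
finger_force: 30.0
time: 7.1
tool_pos: [0.5729, -0.0187, 0.2494]
ee_rot: [-3.141, -0.002, 2.814]
wrist_force: [-0.0, -0.6, -1.8]
width: 0.0138
finger_force: 30.0
time: 7.6
tool_pos: [0.5799, -0.0455, 0.2498]
ee_rot: [3.141, -0.001, 3.138]
wrist_force: [-0.7, -0.5, -1.7]
width: 0.0141
finger_force: 30.0
[ 0.57988837 -0.04549776  0.24982007] [ 3.14106652e+00 -1.20660653e-03  3.13772713e+00] [-1.75934636e-01  1.56297789e-01  1.25623673e+00  3.15777836e-04
  1.73033700e+00 -1.74281516e+00] [-0.69790964 -0.46505318 -1.72144785] [-0.03256729 -0.0336394  -0.03673201]
```

```bash
python3 -m handwheel '[[[0.033,0,0],[0,-0.1,-0.1],1],[[0.033,0,0],[0,-0.15,-0.1],1],[[0.033,0,0],[0,-0.15,-0.1],1],[[0.034,0,0],[0,-0.1,-0.1],1],[[0,0,0],[0,0,0],1]]'
python3 -m handwheel '[[[0,0,0],[0,0,0],1],[[0,0,0],[0,0,0],1]]'
python3 - <<'E'
from h import *
o=robot.get_obs();print(o["tool_pos"],o["ee_rot"],o["joint_positions"],o["wrist_force"],o["wrist_torque"])
a,P=cloud("top"); b,Q=cloud("scene")
x=np.hstack([a[150:250,250:370],b[150:250,150:270]]); cv2.imwrite("pics/t2.png",cv2.resize(x,(800,333),interpolation=cv2.INTER_CUBIC)[...,::-1])
E
```

```text
time: 8.1
tool_pos: [0.5794, -0.072, 0.2287]
ee_rot: [2.932, -0.004, 3.136]
wrist_force: [-0.2, -0.3, -1.6]
width: 0.0136
finger_force: 30.0
time: 8.3
tool_pos: [0.5803, -0.0698, 0.2311]
ee_rot: [2.933, 0.0, 3.14]
wrist_force: [0.4, 0.5, -1.7]
width: 0.0139
finger_force: 30.0
[ 0.5802567  -0.06979085  0.23110316] [2.93328333e+00 3.21902026e-04 3.14009944e+00] [-0.32725618  0.19132873  1.26648296  0.20047067  1.74748739 -1.86754862] [ 0.42599912  0.48357784 -1.66372648] [-0.1966836   0.02060011  0.02232714]
```

View pics/t2.png

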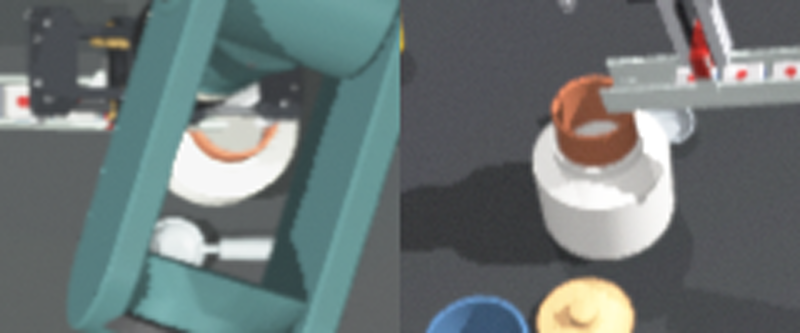

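The scene view (right half) shows the nose tilted slightly down just above the near side of the copper rim, at (605,100), with the tablets still in. Now I lower by touch.

```bash
python3 -m handwheel '[[[0,0,0],[0,0,-0.1],1],[[0,0,0],[0,0,-0.1],1],[[0,0,0],[0,0,-0.04],1],[[0,0,0],[0,0,0],1],[[0,0,0],[0,0,0],1]]'
python3 -m handwheel '[[[0,0,0],[0,0,-0.02],1],[[0,0,0],[0,0,0],1],[[0,0,0],[0,0,0],1]]'
python3 -c "from h import *;print(robot.get_obs()['wrist_force'],robot.get_obs()['wrist_torque'])"
python3 -m handwheel '[[[0,0,0],[0,0,-0.02],1],[[0,0,0],[0,0,0],1],[[0,0,0],[0,0,0],1]]'
python3 -c "from h import *;print(robot.get_obs()['wrist_force'],robot.get_obs()['wrist_torque'])"
```

```text
time: 8.9
tool_pos: [0.5801, -0.0706, 0.2184]
ee_rot: [2.932, -0.001, 3.139]
wrist_force: [-0.2, -0.4, -1.5]
width: 0.0135
finger_force: 30.0
time: 9.2
tool_pos: [0.5801, -0.0707, 0.2176]
ee_rot: [2.933, -0.0, 3.139]
wrist_force: [-0.1, 0.5, -1.3]
width: 0.0141
finger_force: 30.0
[-0.11457645  0.48704885 -1.26609533] [-0.13451139  0.01569011 -0.01793751]
time: 9.5
tool_pos: [0.5801, -0.0706, 0.2165]
ee_rot: [2.933, -0.001, 3.139]
wrist_force: [0.1, -0.2, -1.5]
width: 0.0136
finger_force: 30.0
[ 0.1183575  -0.18304518 -1.53967198] [-0.14862462  0.01209235 -0.0571369 ]
```

```bash
for i in 1; do python3 -m handwheel '[[[0,0,0],[0,0,-0.02],1],[[0,0,0],[0,0,0],1],[[0,0,0],[0,0,0],1]]' | grep -E "tool|force"; done
python3 -c "from h import *;print(robot.get_obs()['wrist_torque'])"
python3 -m handwheel '[[[0,0,0],[0,0,-0.02],1],[[0,0,0],[0,0,0],1],[[0,0,0],[0,0,0],1]]'| grep -E "tool|force"
python3 -c "from h import *;print(robot.get_obs()['wrist_torque'])"
python3 -m handwheel '[[[0,0,0],[0,0,-0.02],1],[[0,0,0],[0,0,0],1],[[0,0,0],[0,0,0],1]]'| grep -E "tool|force"
python3 -c "from h import *;print(robot.get_obs()['wrist_torque'])"
```

```text
tool_pos: [0.5801, -0.0706, 0.2154]
wrist_force: [0.7, 0.9, -2.3]
finger_force: 30.0
[-0.12794808 -0.00243812  0.00324964]
tool_pos: [0.5801, -0.0706, 0.2144]
wrist_force: [0.8, -0.1, -1.6]
finger_force: 30.0
[-0.10946948  0.01967801  0.01723005]
tool_pos: [0.5801, -0.0706, 0.2135]
wrist_force: [-0.7, -0.1, -2.3]
finger_force: 30.0
[-0.1581848  -0.02683815  0.00937464]
```

```bash
python3 -m handwheel '[[[0,0,0],[0,0,-0.02],1],[[0,0,0],[0,0,0],1],[[0,0,0],[0,0,0],1]]' | grep -E "tool|force"
python3 -c "from h import *;print(robot.get_obs()['wrist_torque'])"
python3 -m handwheel '[[[0,0,0],[0,0,-0.02],1],[[0,0,0],[0,0,0],1],[[0,0,0],[0,0,0],1]]'| grep -E "tool|force"
python3 -c "from h import *;print(robot.get_obs()['wrist_torque'])"
python3 -m handwheel '[[[0,0,0],[0,0,-0.02],1],[[0,0,0],[0,0,0],1],[[0,0,0],[0,0,0],1]]'| grep -E "tool|force"
python3 -c "from h import *;print(robot.get_obs()['wrist_torque'])"
```

```text
tool_pos: [0.5802, -0.0706, 0.213]
wrist_force: [-0.3, 0.5, 1.0]
finger_force: 30.0
[-0.10010156  0.10283257  0.00650612]
tool_pos: [0.5804, -0.0704, 0.2127]
wrist_force: [-1.3, 1.4, 5.7]
finger_force: 30.0
[-0.07486464  0.22084723 -0.04709044]
tool_pos: [0.5805, -0.0705, 0.2124]
wrist_force: [-2.0, 1.7, 7.3]
finger_force: 30.0
[-0.03201072  0.35267521 -0.05887063]
```

Contact comes at about z 0.140, which matches the cameras. I ease the load to about 4 N, nudge +x by 2 mm and tilt about the contact point.

```bash
python3 -m handwheel '[[[0,0,0],[0.04,0,0.03],1],[[0,0,0],[0,0,0],1],[[0,0,0],[0,0,0],1],[[0,0,0],[0,0,0],1]]' | grep -E "tool|force"
python3 -c "from h import *;print(robot.get_obs()['wrist_torque'])"
python3 -m handwheel '[[[0.0111,0,0],[0,-0.0265,0.0224],1],[[0.0111,0,0],[0,-0.0265,0.0224],1],[[0.0111,0,0],[0,-0.0265,0.0224],1],[[0,0,0],[0,0,0],1],[[0,0,0],[0,0,0],1]]'| grep -E "tool|rot|force"
python3 -c "from h import *;print(robot.get_obs()['wrist_torque'])"
```

```text
tool_pos: [0.5821, -0.0708, 0.2125]
wrist_force: [-2.2, 0.4, 5.0]
finger_force: 30.0
[-0.22741384  0.36578726 -0.06855877]
tool_pos: [0.5822, -0.0752, 0.2157]
ee_rot: [2.88, -0.0, 3.139]
wrist_force: [-1.6, -0.2, 4.4]
finger_force: 30.0
[-0.34754638  0.35677406 -0.03602717]
```

```bash
python3 -m handwheel '[[[0.0111,0,0],[-0.01,-0.0265,0.0274],1],[[0.0111,0,0],[-0.01,-0.0265,0.0274],1],[[0.0111,0,0],[0,-0.0284,0.02],1],[[0,0,0],[0,0,0],1],[[0,0,0],[0,0,0],1]]'| grep -E "tool|rot|force"
python3 - <<'E'
from h import *
o=robot.get_obs();print(o['wrist_force'],o['wrist_torque'],o["joint_positions"])
b,Q=cloud("scene"); save(cv2.resize(b[140:240,150:270],(600,500),interpolation=cv2.INTER_CUBIC),"t3")
E
```

```text
tool_pos: [0.5814, -0.0795, 0.2188]
ee_rot: [2.829, -0.0, 3.138]
wrist_force: [-0.2, -2.2, 2.8]
finger_force: 30.0
[-0.15518138 -2.17672321  2.75855061] [-0.83570115 -0.16159988 -0.01225312] [-0.39306898  0.22363206  1.26986152  0.29409712  1.7624143  -1.92081708]
```

View pics/t3.png

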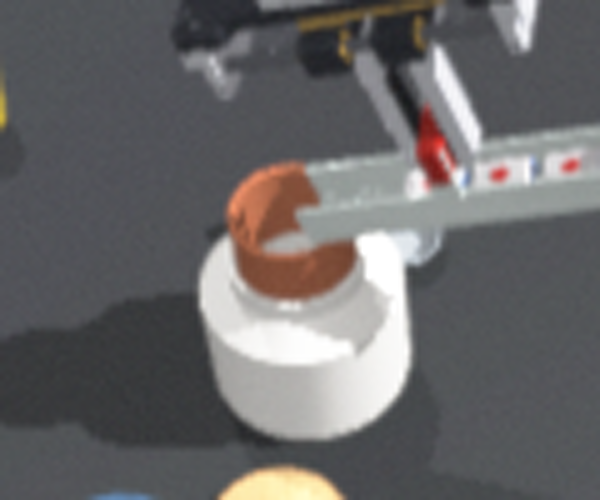

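The nose rests over the near third of the collar, at (300,225), tilted about 18° with the tablets still in. I continue tilting.

```bash
python3 -m handwheel '[[[0.0111,0,0],[0,-0.0284,0.022],1],[[0.0111,0,0],[0,-0.0284,0.022],1],[[0.0111,0,0],[0,-0.0284,0.022],1],[[0,0,0],[0,0,0],1],[[0,0,0],[0,0,0],1]]'| grep -E "tool|rot|force"
python3 -c "from h import *;print(robot.get_obs()['wrist_torque']);b,Q=cloud('scene');save(b,'a21')"
python3 -m handwheel '[[[0.0111,0,0],[0,-0.0284,0.02],1],[[0.0111,0,0],[0,-0.03,0.0175],1],[[0,0,0],[0,0,0],1],[[0,0,0],[0,0,0],1],[[0,0,0],[0,0,0],1]]'| grep -E "tool|rot|force"
python3 -c "from h import *;print(robot.get_obs()['wrist_torque']);b,Q=cloud('scene');save(b,'a23')"
```

```text
tool_pos: [0.5811, -0.0832, 0.2221]
ee_rot: [2.776, -0.001, 3.139]
wrist_force: [1.0, -3.4, 1.1]
finger_force: 30.0
[-0.87238093 -0.05882663 -0.01985713]
tool_pos: [0.5811, -0.0859, 0.2241]
ee_rot: [2.741, -0.001, 3.139]
wrist_force: [0.0, -1.4, 1.8]
finger_force: 30.0
[-7.37874228e-01 -1.09843188e-01 -6.42842958e-04]
```

```bash
python3 -m handwheel '[[[0.0111,0,0],[0,-0.03,0.0165],1],[[0.0111,0,0],[0,-0.03,0.0165],1],[[0,0,0],[0,0,0],1],[[0,0,0],[0,0,0],1],[[0,0,0],[0,0,0],1]]'| grep -E "tool|rot|force"
python3 -c "from h import *;b,Q=cloud('scene');np.save('b25',b)"
python3 -m handwheel '[[[0.0111,0,0],[0,-0.03,0.0175],1],[[0.0111,0,0],[0,-0.03,0.0165],1],[[0,0,0],[0,0,0],1],[[0,0,0],[0,0,0],1],[[0,0,0],[0,0,0],1]]'| grep -E "tool|rot|force"
python3 -c "
from h import *;b,Q=cloud('scene');c=np.load('b25.npy')
save(cv2.resize(np.hstack([c[140:220,180:270],b[140:220,180:270]]),(800,356),interpolation=cv2.INTER_CUBIC),'t4')"
```

```text
tool_pos: [0.5812, -0.089, 0.2258]
ee_rot: [2.706, -0.001, 3.139]
wrist_force: [0.4, -1.0, 0.6]
finger_force: 30.0
tool_pos: [0.5811, -0.0921, 0.2274]
ee_rot: [2.672, -0.001, 3.139]
wrist_force: [-0.2, -1.7, 0.6]
finger_force: 30.0
```

View pics/t4.png

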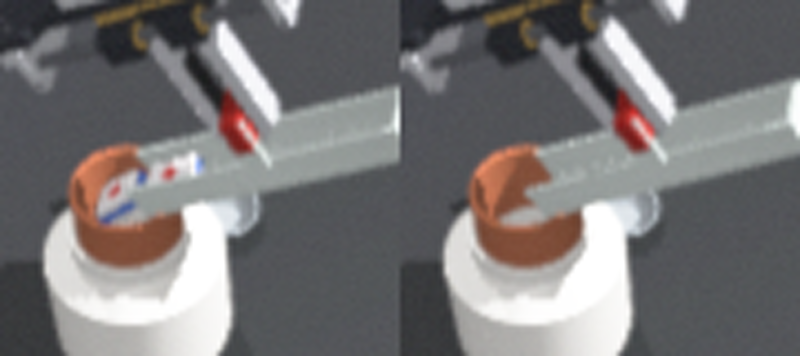

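In the left frame (25°) two tablets are going over the lip at (120,190) and (170,170). In the right frame (27°) the channel is empty. I'll check from the wrist camera by network.

```bash
python3 - <<'E'
from h import *
im,d=robot.snapshot("wrist"); save(im,"w3")
for c in ["wrist","scene"]:
  print(c,[(np.round(x["bbox"]).tolist(),round(x["p"],2)) for x in robot.boxes_of("tablet1",c)])
w2=cv2.imread("pics/w2.png")[...,::-1]
for n,i in(("w2",w2),("w3",im)):
  r=(i[150:260,130:400,0]>150)&(i[150:260,130:400,1]<90)
  k,_,s,c=cv2.connectedComponentsWithStats(r.astype(np.uint8)); print(n,s[1:,4],c[1:].round())
E
```

```text
wrist [([110.0, 184.0, 136.0, 206.0], 0.6), ([128.0, 174.0, 138.0, 180.0], 0.54), ([98.0, 181.0, 109.0, 193.0], 0.46)]
scene [([208.0, 158.0, 274.0, 188.0], 0.5)]
w2 [1124   32   10] [[131.  80.]
 [165.  69.]
 [122. 108.]]
w3 [414] [[132.  73.]]
```

View pics/w3.png

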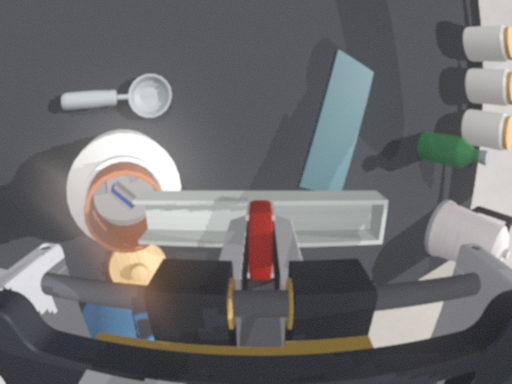

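The chute is empty, the tablets lie in the jar at (120,195), and the chute hasn't slipped in the grip (same edges as before the lift). Now back to the mat.

```bash
python3 -m handwheel '[[[0,0,0],[0,0,0.1],1],[[0,0,0],[0,0,0.2],1],[[-0.06,0,0],[0,0.1,0.25],1],[[-0.06,0,0],[0,0.2,0.15],1],[[-0.06,0,0],[0,0.2,0.1],1]]'| grep -E "tool|rot|force"
python3 -m handwheel '[[[-0.06,0,0],[0,0.2,0],1],[[-0.0589,0,0],[0,0.2,0],1],[[0,0,-0.04],[-0.05,0.3,0],1],[[0,0,-0.07],[-0.07,0.3,0],1],[[0,0,-0.07],[-0.07,0.3,0],1]]'| grep -E "tool|rot|force"
python3 -m handwheel '[[[0,0,-0.07],[-0.07,0.3,0],1],[[0,0,-0.07],[-0.07,0.3,0],1],[[0,0,-0.07],[-0.07,0.3,0],1],[[0,0,-0.07],[-0.07,0.3,0],1],[[0,0,-0.07],[-0.07,0.3,0],1]]'| grep -E "tool|rot|force"
python3 -m handwheel '[[[0,0,-0.07],[-0.07,0.3,0],1],[[0,0,-0.07],[-0.07,0.3,0],1],[[0,0,-0.07],[-0.07,0.3,0],1],[[0,0,-0.07],[-0.07,0.2,0],1],[[0,0,-0.07],[-0.07,0.2,0],1]]'| grep -E "tool|rot|force"
python3 -m handwheel '[[[0,0,-0.07],[-0.06,0.1,0],1],[[0,0,-0.07],[-0.05,0.1,0],1],[[0,0,-0.07],[0,0,0],1],[[0,0,-0.04],[0,0,0],1],[[0,0,0],[0,0,0],1]]'
python3 -c "from h import *;o=robot.get_obs();print(o['tool_pos'],o['ee_rot'])"
```

```text
tool_pos: [0.5813, -0.0666, 0.2696]
ee_rot: [2.957, 0.002, 3.139]
wrist_force: [0.3, 0.9, -1.5]
finger_force: 30.0
tool_pos: [0.5711, -0.0, 0.2683]
ee_rot: [3.139, -0.001, 2.853]
wrist_force: [0.3, -0.6, -0.9]
finger_force: 30.0
tool_pos: [0.5535, 0.0746, 0.2683]
ee_rot: [3.14, -0.002, 2.303]
wrist_force: [1.0, -0.5, -1.4]
finger_force: 30.0
tool_pos: [0.5359, 0.1395, 0.2682]
ee_rot: [3.141, -0.002, 1.753]
wrist_force: [0.2, -0.3, -1.0]
finger_force: 30.0
time: 17.6
tool_pos: [0.5307, 0.1488, 0.2682]
ee_rot: [3.141, -0.001, 1.365]
wrist_force: [0.4, 0.7, -1.9]
width: 0.0141
finger_force: 30.0
[0.53066713 0.14884443 0.2681885 ] [ 3.14127802e+00 -1.15252809e-03  1.36505901e+00]
```

```bash
python3 -m handwheel '[[[0,0,-0.03],[-0.02,0.18,-0.3],1],[[0,0,-0.042],[-0.04,0.2,-0.5],1],[[0,0,0],[0,0,-0.6],1],[[0,0,0],[0,0,-0.6],1],[[0,0,0],[0,0,-0.6],1]]'| grep -E "tool|rot|force"
python3 -m handwheel '[[[0,0,0],[0,0,-0.6],1],[[0,0,0],[0,0,-0.4],1],[[0,0,0],[0,0,-0.2],1],[[0,0,0],[0,0,-0.1],1],[[0,0,0],[0,0,-0.06],1]]'| grep -E "tool|rot|force"
python3 -m handwheel '[[[0,0,0],[0,0,0],1],[[0,0,0],[0,0,0],1]]'| grep -E "tool|rot|force"
python3 -m handwheel '[[[0,0,0],[0,0,-0.02],1],[[0,0,0],[0,0,-0.02],1],[[0,0,0],[0,0,0],1],[[0,0,0],[0,0,0],1]]'| grep -E "tool|rot|force"
```

```text
tool_pos: [0.5278, 0.1677, 0.137]
ee_rot: [3.141, -0.001, 1.253]
wrist_force: [0.2, -0.5, -1.2]
finger_force: 30.0
tool_pos: [0.5286, 0.1674, 0.0703]
ee_rot: [3.14, -0.001, 1.252]
wrist_force: [0.3, -0.2, -1.3]
finger_force: 30.0
tool_pos: [0.5289, 0.1673, 0.0709]
ee_rot: [3.139, -0.001, 1.251]
wrist_force: [1.1, 0.3, -1.4]
finger_force: 30.0
tool_pos: [0.5281, 0.1672, 0.0677]
ee_rot: [3.141, -0.0, 1.251]
wrist_force: [0.1, 0.0, -1.2]
finger_force: 30.0
```

```bash
python3 -m handwheel '[[[0,0,0],[0,0,-0.04],1],[[0,0,0],[0,0,-0.04],1],[[0,0,0],[0,0,-0.03],1],[[0,0,0],[0,0,0],1],[[0,0,0],[0,0,0],1]]'| grep -E "tool|rot|force"
python3 -m handwheel '[[[0,0,0],[0,0,-0.02],1],[[0,0,0],[0,0,0],1],[[0,0,0],[0,0,0],1]]'| grep -E "tool|rot|force"
python3 -m handwheel '[[[0,0,0],[0,0,-0.015],1],[[0,0,0],[0,0,0],1],[[0,0,0],[0,0,0],1]]'| grep -E "tool|rot|force"
```

```text
tool_pos: [0.528, 0.1672, 0.062]
ee_rot: [3.141, 0.0, 1.251]
wrist_force: [0.4, -0.1, -1.8]
finger_force: 30.0
tool_pos: [0.5281, 0.1672, 0.0612]
ee_rot: [3.141, -0.0, 1.251]
wrist_force: [0.1, 0.6, -1.1]
finger_force: 30.0
tool_pos: [0.5282, 0.1672, 0.0605]
ee_rot: [3.14, -0.0, 1.251]
wrist_force: [0.0, 1.0, -0.9]
finger_force: 30.0
```

```bash
python3 -m handwheel '[[[0,0,0],[0,0,-0.015],1],[[0,0,0],[0,0,0],1],[[0,0,0],[0,0,0],1]]'| grep -E "tool|force"
python3 -m handwheel '[[[0,0,0],[0,0,0],0.7],[[0,0,0],[0,0,0],0.5],[[0,0,0],[0,0,0],0.4],[[0,0,0],[0,0,0],0.4],[[0,0,0],[0,0,0],0.4]]'| grep -E "tool|force|width"
python3 -m handwheel '[[[0,0,0],[0,0,0.1],0.4],[[0,0,0],[0,0,0.3],0.4],[[0,0,0],[0,0,0.6],0.4],[[0,0,0],[0,0,0.8],0.2],[[0,0,0],[0,0,0.8],0]]'| grep -E "tool|force|width"
python3 -m handwheel '[[[0,0,0],[0,0,0.6],0],[[0,0,0],[0,0,0.2],0],[[0,0,0],[0,0,0],0],[[0,0,0],[0,0,0],0]]'| grep -E "time|tool|force|width"
python3 - <<'E'
from h import *
from scipy.spatial.transform import Rotation as Ro
o=robot.get_obs(); im,d=robot.snapshot("wrist"); a,P=cloud("top")
save(np.hstack([cv2.resize(im,(400,300)),cv2.resize(a[140:260,160:350],(400,300))]),"end")
c=robot.calibration("wrist"); K=c["mtx"]; H=c["hand_eye"]
v,u=np.mgrid[:384,:512]; x=u-K[0,2]; y=v-K[1,2]; r=np.hypot(x,y)+1e-9
k=np.tan(r/K[0,0])/r*d
W=(np.stack([x*k,y*k,d],-1)@H[:3,:3].T+H[:3,3])@Ro.from_euler("xyz",o["ee_rot"]).as_matrix().T+o["tool_pos"]
S=W[125:210,170:365].reshape(-1,3)
hi=(S[:,2]>.022)&(S[:,2]<.035); print("chute",cv2.minAreaRect(S[hi][:,:2].astype(np.float32)),np.median(S[hi][:,2]))
hsv=cv2.cvtColor(im,cv2.COLOR_RGB2HSV)[125:210,170:365].reshape(-1,3)
m=(hsv[:,0]>80)&(hsv[:,0]<110)&(hsv[:,1]>60)&(abs(S[:,2])<.012); print("mat",cv2.minAreaRect(S[m][:,:2].astype(np.float32)))
E
```

```text
tool_pos: [0.5283, 0.1672, 0.0604]
wrist_force: [-1.3, -0.3, 5.2]
finger_force: 30.0
tool_pos: [0.528, 0.1671, 0.0594]
wrist_force: [-0.0, 0.2, 0.0]
width: 0.0502
finger_force: 0.0
tool_pos: [0.5279, 0.1671, 0.1921]
wrist_force: [0.9, -0.0, -0.3]
width: 0.0692
finger_force: 0.0
time: 22.0
tool_pos: [0.5275, 0.167, 0.2282]
wrist_force: [0.1, -0.1, 0.4]
width: 0.094
finger_force: 0.0
chute ((0.5290022492408752, 0.16818130016326904), (0.03702666983008385, 0.18022428452968597), 71.91091918945312) 0.027973499271134655
mat ((0.5274849534034729, 0.1674988716840744), (0.0887039303779602, 0.22802111506462097), 71.70052337646484)
```

View pics/end.png

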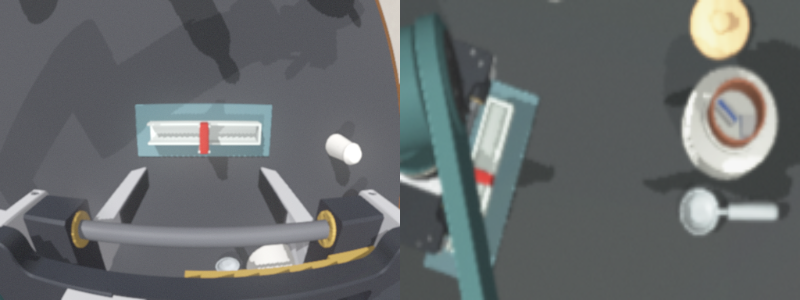

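The left half shows the empty chute flat, centred and aligned on the mat at (205,135), within 2 mm and 0.2°. The right half shows the tablets in the jar at (735,112), with the spoon and lid where they were.

```bash
python3 -c "from bench import robot;print(robot.close_job())"
```

```text
the job is handed in; nothing more can be done
None
```

The job is handed in: the chute came up empty and tablets are visible in the jar, the empty chute is back flat and along its mat and released, the highest jar-contact reading was about 9 N, and it took about 22 s.

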